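Check the oil of the casting bench's vacuum pump

TASK

Check the vacuum pump's oil: unscrew its big black filler cap (anticlockwise, a little over one full turn, regrasping as you need), lift it off and set it down gently in the square parts tray, open side down as it came off. Then lift the dipstick off its hook and stand it in the open filler neck, pushed home so that its collar rests on the rim, and let go. Drop nothing, do not wrench at the cap while its thread still holds, and leave the other things on the bench where they are.

Things in the scene. Friction and masses are not known exactly. Their poses are not given: they have to be found in the camera images.
- cap_center (a point): centre (half-way up, on the axis) of the round black ribbed screw cap: 58 mm across, 30 mm high, 60 g, flat-topped, z up along its axis. It starts screwed home: its lower edge 5 mm above the pump's case, its centre 10 mm below the neck's rim. Nothing holds it but its thread (see cap)
- filler (a point): centre of the rim of the pump's open filler neck, on its upright axis, 130 mm above the bench: 31 mm inside, 38 mm outside (47 mm over its thread), 30 mm tall above the flat oil case (120 mm square); open and over 80 mm deep below. x points along the pump towards its motor
- tray_floor (a point): centre of the inner floor (4 mm above the bench) of the square aluminium parts tray, fixed, 142 mm square inside, rim 18 mm above the bench. In the tray the cap's centre is 15 mm above this point
- dipstick_grip (a point): centre of the hole in the flat handle plate of the steel dipstick, which hangs upright (z up). Plate 34 mm wide (y), 10 mm thick (x), its top 19 mm above and its foot 28 mm below this point; hole 14 mm wide, 20 mm high. Grip it across the 34 mm, beside the hole, from above. Home in the neck, this point is 33 mm above the rim
- hook (a point): point on the hook's level wire (6 mm thick) where the dipstick hangs, 165 mm above the bench; stand fixed. The wire runs along this frame's x through the handle's hole: post (12 mm thick, 176 mm high) 60 mm away at +x, free end 26 mm away at -x, turned up 6 mm. To take the dipstick off, lift it 10 mm (7 to 13) and draw it 50 mm or more along -x
- crucible: square fired-clay crucible, 75 mm wide, 36 mm high, loose, bystander; origin at its underside
- flask: open steel casting ring, 64 mm across, 75 mm high, loose, bystander; origin at its underside
- oil_bottle: grey plastic bottle, 68 mm across, 190 mm high, loose, bystander; origin at its underside
- flux_jar: white ceramic jar with metal lid, 72 mm across, 85 mm high, loose, bystander; origin at its underside
- mallet: hammer lying on the bench, loose, bystander
- ingot_mould: dark steel disc-shaped mould, 56 mm across, 40 mm high, loose, bystander; origin at its underside
- cap: the cap; origin on its axis at its lower edge. Coarse right-hand thread, lead 8 mm: turned anticlockwise seen from above it climbs 1.3 mm per rad and lets go after 1.0 to 1.3 turns; before that it cannot be pulled off (about 2 mm of play up and down). Let go part-way, it rests in the thread where it was left
- dipstick: the dipstick, loose, 120 g; origin at the tip of its rod (8 mm across), 103 mm below dipstick_grip. A round collar (44 mm across, 5 mm thick) has its underside 70 mm above the tip, with a centring cone (25 narrowing to 12 mm, 8 mm high) under it
- pump: the pump, fixed; origin on the bench under the neck. Oil case top 100 mm above the bench; the motor, a lying cylinder up to 125 mm above the bench, runs from 75 to 277 mm along +x. A brass stub 20 mm across, 12 mm high stands on the case at x +45, y +45 mm
Not all that is in view belongs to the job. What is shaped like the cap but blue, green or yellow is not meant.

How it is judged (in metres and radians):
On the way, in this order (a step that is already met when the one before it is completed fails the run):
1. the cap has been unscrewed and is held clear above the neck, upright (z of cap_center in the frame of filler above 0.018 m and angle between cap_center's own z axis and vertical below 0.35 rad and contact force between cap and the fingers above 0.5 N), for 0.05 s.
2. the cap stands in the tray, open side down, let go (horizontal distance between cap_center and tray_floor below 0.055 m and z of cap_center in the frame of tray_floor below 0.022 m and angle between cap_center's own z axis and vertical below 0.2 rad and contact force between cap and the fingers below 0.05 N and linear speed of cap below 0.03 m/s), for 0.1 s.
3. the dipstick is off its hook, clear of it and held (horizontal distance between dipstick_grip and hook above 0.04 m and contact force between dipstick and the fingers above 0.3 N), for 0.05 s.
At the end, for the whole second after the job is handed in: The cap lies at rest on the tray's floor, open side down (tilt under 0.2 rad), its centre within 55 mm of the tray's centre; the dipstick stands at rest and upright (within 0.09 rad) in the filler neck with its collar down on the rim (to 3.5 mm) and its axis within 8 mm of the neck's (horizontal distance between cap_center and tray_floor below 0.055 m and z of cap_center in the frame of tray_floor below 0.022 m and angle between cap_center's own z axis and vertical below 0.2 rad and horizontal distance between dipstick_grip and filler below 0.008 m and z of dipstick_grip in the frame of filler between 0.028 and 0.0365 m and angle between dipstick_grip's own z axis and vertical below 0.09 rad and linear speed of each of dipstick, cap below 0.02 m/s); the robot touches nothing.
It fails at once if the cap or the dipstick is dropped (falls freely faster than 0.8 m/s) ((linear speed of cap above 0.8 m/s and contact force between cap and the fingers below 0.05 N) or (linear speed of dipstick above 0.8 m/s and contact force between dipstick and the fingers below 0.05 N)).
It fails at once if the cap is put down on or falls to the bench outside the tray (height (world z) of cap_center below 0.04 m and horizontal distance between cap_center and tray_floor above 0.11 m).
It fails at once if the dipstick is laid on or falls to the bench (height (world z) of dipstick_grip below 0.075 m).
It fails at once if the cap is wrenched at: more than 80 N between cap and neck (contact force between cap and pump above 80 N).
It fails at once if a bystander is moved by more than 30 mm (distance of any of crucible, flask, oil_bottle, flux_jar, mallet, ingot_mould from where it was at the start of the episode above 0.03 m).
It also fails if it takes over 72 s, if anything falls off the work surface, if the arm or the gripper's body presses on something with over 40 N, if the wrist force passes 120 N, or if a joint passes its speed limit or range.

ROBOT

A 6-joint arm with a two-finger parallel gripper is mounted at the origin on the work surface. World frame = base frame: x ahead of the robot, y to its left, z up, the work surface at z = 0. Lengths are in m, angles in degrees, forces in N, time in s.
With the tool pointing down it reaches from about 0.4 to 0.825 m from the base axis. Payload 7 kg.
Tool frame: the origin (TCP) lies on the centre line of the jaws, within the pads' length; the fingertips stand 22 mm ahead of it and the grasp point (between the pads) lies 3 mm ahead of it; z points along the fingers, y is the line along which they close (so a half turn about z gives the same grasp; the last joint's range is limited). The gripper opens to 88 mm and grips with 3 to 60 N. Pads are 19 mm wide; open, the fingers measure 130 mm over their backs; the gripper's body (78 mm by 193 mm) begins 47 mm behind the grasp point.
Start: joints at [87.726, 20.546, 0.682, 0, -70.136, -16.507], TCP at [0.217, 0.639, 0.226] pointing down, gripper open.
Joint ranges: [-176.03, 176.03], [-82.01, 121.73], [-58.28, 71.71], [-173.87, 95.51], [-174.79, -0.11], [-173.66, 173.66]. Speed limits (degrees/s): [136.94, 136.94, 172.46, 180, 180, 180].

INTERFACE

Orientations are given as [roll, pitch, yaw] about the fixed x, y, z axes, in that order (R = Rz(yaw) Ry(pitch) Rx(roll)).
In Python, from plant import get_state, cams, r gives the robot as it stands.
- The arm moves only by the tool apply_moves, never from a script. Its argument "targets" is a list of rows, each an object with "dp": the shift along the world's x, y, z in m, a list of three; "yaw": the turn about the world's z in degrees. In form: [{"dp": [x, y, z], "yaw": yaw}, ...]. A call has 1 to 20 rows; each row is the pose to reach, as a shift and turn from the pose commanded when the call began; what a row does not reach only later rows make up. A row lasts 1/12 s, in which the tool goes at most 41.7 mm and 7.16 degrees, less where a joint would pass 70% of its speed; a pose out of reach is approached as far as the arm can. A call with a gripper value outside its range is refused whole. "grip" is the gripper command: -1 is fully open, 1 is shut, values between are in proportion, set as the call begins (left out, the last holds). The fingers move at their own pace and stop on an object; "squeeze" is the grip in N (left out, the last holds). Time passes only in rows, so rows that repeat a pose let the fingers close. It gives the time, the measured TCP pose, the force, the opening and the grip force at its end, in the units of the state.
- get_state(): the state, without advancing time (a new reading comes with each control period).
- cams.capture(name): name is "scene" or "top" or "wrist"; returns a dict with "image" (480x640x3 uint8, red, green, blue), "range_z" (480x640 float32, m along the optical axis (not along the pixel's ray), 0 where there is no reading), "fx", "fy", "cx", "cy" (pixels), "R" (3x3) and "t" (3): a world point X has camera coordinates R X + t; the wrist camera has in their place "T_tool_cam" (4x4, takes a point from camera to tool coordinates, whose origin is the TCP and whose axes are the flange's). Camera axes: x right, y down, z forward; pixel columns grow to the right and rows downward; lengths in m; the calibration is good to about 2 mm. The wrist camera is an equidistant fisheye: a pixel r from the principal point sees the ray r / f radians off the axis. A picture is of the moment at which its call begins: read the wrist's pose just before it.
- r.close_job(): hands the job in; it is judged then, once.
The state is a dict: "time_s": time; "joints": joint angles; "qd": joint speeds; "joint_torque": joint torques, N m; "tcp_pos": TCP position; "eef_rot": TCP orientation; "contact_force": force on the tool from outside, world axes, zero at the start; "moment": the same for the moment, N m; "gripper_width": finger opening in m; "gripper_force": force on a finger pad.
Only numpy, scipy, OpenCV 4.12 (cv2) and the standard library are available. Lean on these libraries where they do the work, as an engineer would, in place of code of your own. Each camera call takes 0.05 s, during which the arm holds its last target. There are 200 camera calls.

## Working session

There is one attempt and no reset: what is moved stays moved. The work goes in short steps, Python scripts to look and compute and a tool call to move; the robot and the scene stay as the last step left them, time stands still between calls to the robot, and variables do not carry over. Pictures are saved under pics/ and viewed, at most 13 in all, crops included, and the job is handed in when it is done.

Besides the shell and the picture viewer there is one more tool, called by a JSON object that holds its "name" and its "arguments", one argument or row to a line. apply_moves: Moves the arm, as the interface text tells. Its arguments: {"type":"object","properties":{"targets":{"type":"array","items":{"type":"object","properties":{"dp":{"type":"array","items":{"type":"number"}},"yaw":{"type":"number"}}}},"grip":{"type":"number"},"squeeze":{"type":"number"}},"required":["targets"]}

```bash
ls; mkdir -p pics
python3 - <<'E'
from plant import get_state,cams
import cv2,numpy as np,pickle
s=get_state();print(s)
for n in ("scene","top"):
    c=cams.capture(n);pickle.dump(c,open(f"{n}.pkl","wb"))
    cv2.imwrite(f"pics/{n}0.png",c["image"][:,:,::-1])
    print(n,c["fx"],c["R"],c["t"])
E
```

```text
pics
{'time_s': 0.0, 'joints': array([ 8.77275612e+01,  2.05915786e+01,  6.33930150e-01, -2.02236554e-02,
       -7.01357968e+01, -1.65069034e+01]), 'qd': array([ 0.04727816, -0.05164296,  0.04403588,  0.05522295,  0.04064342,
       -0.06121104]), 'joint_torque': array([-9.24944325e-04, -5.82721531e+01,  2.93044871e+01,  6.99722081e+00,
        6.80449579e-03, -1.75606833e-04]), 'tcp_pos': array([0.21716591, 0.63859378, 0.22462193]), 'eef_rot': array([ 1.79905004e+02, -8.32532940e-03, -1.87862227e+01]), 'contact_force': array([ 0.00990824, -0.29065069,  0.1622363 ]), 'moment': array([ 0.00691325,  0.01449198, -0.01779085]), 'gripper_force': 0.0, 'gripper_width': 0.08769200945529507}
scene 600.8331274527055 [[-0.24942477  0.96838452  0.0043253 ]
 [ 0.68936239  0.18069098 -0.70151997]
 [-0.68012262 -0.17199476 -0.71263667]] [ 0.18651207 -0.25590444  1.7742769 ]
top 609.3442555785914 [[-0.01716711 -0.99984751 -0.00320019]
 [-0.99680437  0.01736442 -0.07797126]
 [ 0.07801494  0.00185142 -0.99695047]] [-0.05509484  0.53301602  1.43845229]
```

View pics/scene0.png

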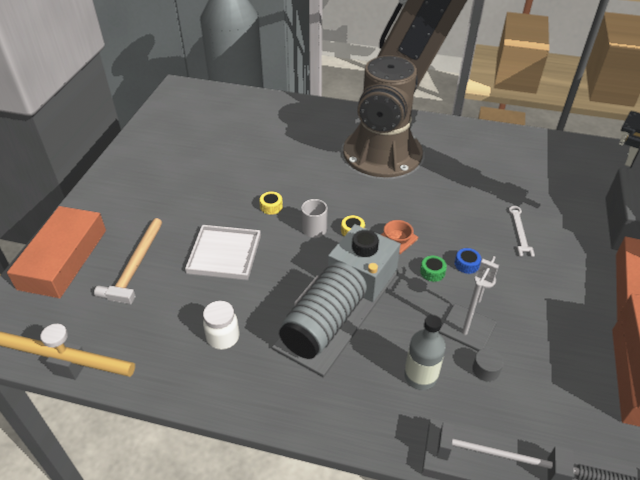

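View pics/top0.png

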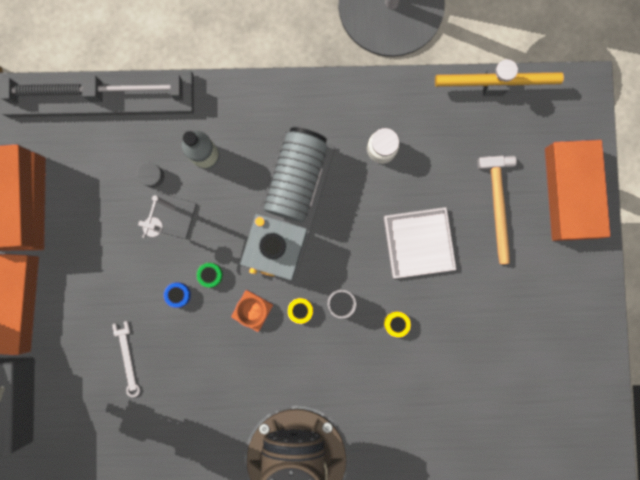

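Scene: pump mid-bench, black cap at top-view (273,246), tray at (420,243), dipstick on hook about (150,225). Enlarging these and measuring with depth.

```bash
cat > h.py <<'E'
import numpy as np,cv2,pickle
def back(c,u,v,z=None,d=None):
    ray=np.array([(u-c["cx"])/c["fx"],(v-c["cy"])/c["fy"],1.]);R=c["R"];t=c["t"]
    if d is None and z is not None:
        o=-R.T@t;w=R.T@ray;return o+w*(z-o[2])/w[2]
    if d is None: d=c["range_z"][int(round(v)),int(round(u))]
    return R.T@(ray*d-t)
def cloud(c):
    v,u=np.mgrid[:480,:640];d=c["range_z"];P=np.stack([(u-c["cx"])/c["fx"]*d,(v-c["cy"])/c["fy"]*d,d],-1)
    return (P-c["t"])@c["R"]
E
python3 - <<'E'
from h import *
c=pickle.load(open("top.pkl","rb"));P=cloud(c)
print("cap px",back(c,273,246,z=.135),back(c,273,246))
def box(u0,u1,v0,v1,z0,z1):
    q=P[v0:v1,u0:u1].reshape(-1,3);q=q[(q[:,2]>z0)&(q[:,2]<z1)];return q
I=c["image"].astype(int).sum(2)
m=np.zeros((480,640),bool);m[225:270,250:300]=1
m&=(I<130)&(P[...,2]>.12)
q=P[m];print("cap",len(q),q.mean(0),np.ptp(q,0),(q.max(0)+q.min(0))/2)
# tray
q=box(375,465,200,285,.010,.03)
r=cv2.minAreaRect(q[:,:2].astype(np.float32)*1000);print("tray",r)
# hook area
q=box(125,175,185,245,.1,.3);print("hook",len(q),q.mean(0),q.min(0),q.max(0))
# case top
q=box(235,320,210,285,.09,.106);print("case",cv2.minAreaRect(q[:,:2].astype(np.float32)*1000))
for u,v in [(292,300)]:pass
q=box(255,335,120,240,.11,.14);print("motor",cv2.minAreaRect(q[:,:2].astype(np.float32)*1000))
a=c["image"][180:250,110:200,::-1];b=c["image"][205:285,235:325,::-1]
s=pickle.load(open("scene.pkl","rb"));d=s["image"][245:345,445:525,::-1]
f=lambda x,k:cv2.resize(x,None,fx=k,fy=k,interpolation=cv2.INTER_CUBIC)
o=np.zeros((600,800,3),np.uint8)
A=f(a,4);B=f(b,4);D=f(d,5)
o[:280,:360]=A;o[280:600,:360]=B;o[:500,380:780]=D
cv2.imwrite("pics/crop.png",o)
E
```

```text
cap px [0.49648279 0.03780488 0.135     ] [0.49670528 0.03810256 0.13119285]<stdin>:9: RuntimeWarning: Mean of empty slice.
  ret = um.true_divide(
Traceback (most recent call last):
ValueError: zero-size array to reduction operation maximum which has no identity
```

Run:
```python
from h import *
c=pickle.load(open("top.pkl","rb"));P=cloud(c)
def box(u0,u1,v0,v1,z0,z1):
    q=P[v0:v1,u0:u1].reshape(-1,3);q=q[(q[:,2]>z0)&(q[:,2]<z1)];return q
print("cap px",c["image"][246,273],P[240:252:4,273,2])
q=box(250,300,229,270,.122,.15)
print("cap",len(q),cv2.minEnclosingCircle(q[:,:2].astype(np.float32)*1000),np.median(q[:,2]))
q=box(375,465,200,285,.010,.03)
print("tray",len(q),cv2.minAreaRect(q[:,:2].astype(np.float32)*1000))
q=box(125,175,185,245,.1,.3);print("hook",len(q),q[np.argsort(q[:,0])][::5].round(3).tolist())
for n,a in (("case",(235,320,210,285,.09,.106)),("motor",(255,335,120,240,.11,.14))):
    q=box(*a);print(n,len(q),cv2.minAreaRect(q[:,:2].astype(np.float32)*1000))
a=c["image"][180:250,110:200,::-1];b=c["image"][205:285,235:325,::-1]
s=pickle.load(open("scene.pkl","rb"));d=s["image"][245:345,445:525,::-1]
f=lambda x,k:cv2.resize(x,None,fx=k,fy=k,interpolation=cv2.INTER_CUBIC)
o=np.zeros((600,800,3),np.uint8)
o[:280,:360]=f(a,4);o[280:600,:360]=f(b,4);o[:500,380:780]=f(d,5)
cv2.imwrite("pics/crop.png",o)
```

```text
cap px [51 51 46] [0.1321756  0.1337724  0.13627055]
cap 556 ((496.97052001953125, 40.33122253417969), 29.89292335510254) 0.13419852507178676
tray 513 ((497.29461669921875, -307.6648864746094), (167.3152313232422, 155.09654235839844), 6.811147689819336)
hook 468 [[0.519, 0.312, 0.171], [0.522, 0.309, 0.175], [0.524, 0.308, 0.13], [0.524, 0.305, 0.125], [0.526, 0.312, 0.133], [0.526, 0.309, 0.129], [0.527, 0.31, 0.172], [0.528, 0.303, 0.132], [0.528, 0.301, 0.126], [0.529, 0.315, 0.123], [0.53, 0.295, 0.132], [0.53, 0.294, 0.127], [0.531, 0.317, 0.129], [0.532, 0.29, 0.133], [0.532, 0.304, 0.13], [0.533, 0.307, 0.126], [0.533, 0.305, 0.173], [0.535, 0.297, 0.13], [0.535, 0.302, 0.128], [0.535, 0.292, 0.151], [0.535, 0.292, 0.172], [0.536, 0.292, 0.134], [0.537, 0.284, 0.128], [0.537, 0.313, 0.131], [0.537, 0.29, 0.15], [0.537, 0.31, 0.126], [0.538, 0.308, 0.17], [0.539, 0.286, 0.132], [0.539, 0.289, 0.127], [0.539, 0.322, 0.13], [0.54, 0.294, 0.173], [0.54, 0.29, 0.142], [0.541, 0.287, 0.128], [0.542, 0.304, 0.178], [0.542, 0.308, 0.178], [0.542, 0.289, 0.17], [0.542, 0.323, 0.126], [
[... 813 characters left out ...]
[0.58, 0.292, 0.164], [0.583, 0.291, 0.169], [0.586, 0.291, 0.162], [0.59, 0.289, 0.168], [0.594, 0.292, 0.167], [0.596, 0.284, 0.104], [0.596, 0.285, 0.119], [0.596, 0.29, 0.135], [0.597, 0.285, 0.144], [0.598, 0.286, 0.174], [0.598, 0.283, 0.135], [0.599, 0.284, 0.147], [0.6, 0.294, 0.176], [0.6, 0.292, 0.174], [0.601, 0.283, 0.101], [0.601, 0.282, 0.129], [0.602, 0.282, 0.157], [0.603, 0.284, 0.181], [0.604, 0.284, 0.174], [0.605, 0.283, 0.118], [0.606, 0.289, 0.178]]
case 2231 ((517.6774291992188, 34.06648254394531), (120.72728729248047, 162.35955810546875), 72.45332336425781)
motor 2527 ((633.4236450195312, -0.4445648193359375), (84.78460693359375, 272.8536376953125), 67.60189056396484)
```

View pics/crop.png

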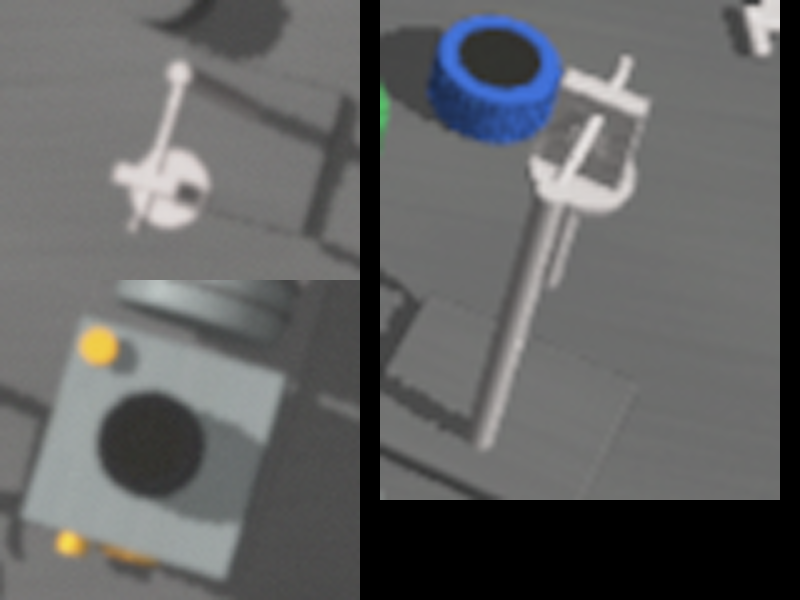

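Top view: cap centre near (0.497,0.039), pump yaw about −17°; hook wire from free end (0.521,0.311) to post (0.602,0.284), i.e. yaw about −18°; tray near (0.497,−0.307). Moving over the cap, winding the wrist back on the way.

{"name": "apply_moves", "arguments": {
  "targets": [
    {"dp":[0.014,-0.03,0.02],"yaw":-7},
    {"dp":[0.028,-0.06,0.04],"yaw":-14},
    {"dp":[0.042,-0.09,0.06],"yaw":-21},
    {"dp":[0.056,-0.12,0.06],"yaw":-28},
    {"dp":[0.07,-0.15,0.06],"yaw":-35},
    {"dp":[0.084,-0.18,0.06],"yaw":-42},
    {"dp":[0.1,-0.21,0.06],"yaw":-49},
    {"dp":[0.115,-0.245,0.06],"yaw":-56},
    {"dp":[0.13,-0.28,0.06],"yaw":-63},
    {"dp":[0.145,-0.315,0.06],"yaw":-70},
    {"dp":[0.16,-0.35,0.06],"yaw":-77},
    {"dp":[0.177,-0.385,0.06],"yaw":-84},
    {"dp":[0.195,-0.42,0.06],"yaw":-91},
    {"dp":[0.21,-0.455,0.06],"yaw":-98},
    {"dp":[0.226,-0.49,0.06],"yaw":-105},
    {"dp":[0.242,-0.525,0.06],"yaw":-112},
    {"dp":[0.258,-0.56,0.06],"yaw":-119},
    {"dp":[0.27,-0.585,0.06],"yaw":-126},
    {"dp":[0.28,-0.6,0.06],"yaw":-133},
    {"dp":[0.28,-0.6,0.06],"yaw":-140}
  ]
}}

```text
time_s: 1.77
tcp_pos: [0.4982, 0.0363, 0.285]
eef_rot: [-180.0, -0.1, -159.3]
contact_force: [-1.6, 0.3, -0.1]
gripper_width: 0.0879
gripper_force: 0.0
```

```bash
cat >> h.py <<'E'
from scipy.spatial.transform import Rotation as Ro
def wcap():
    from plant import get_state,cams
    s=get_state();c=cams.capture("wrist")
    T=np.eye(4);T[:3,:3]=Ro.from_euler("xyz",s["eef_rot"],degrees=True).as_matrix();T[:3,3]=s["tcp_pos"]
    c["W"]=T@c["T_tool_cam"];return s,c
def wray(c,u,v):
    a,b=u-c["cx"],v-c["cy"];r=np.hypot(a,b);th=r/c["fx"];k=np.sin(th)/max(r,1e-9)
    return c["W"][:3,:3]@np.array([a*k,b*k,np.cos(th)])
def wback(c,u,v,z):
    w=wray(c,u,v);o=c["W"][:3,3];return o+w*(z-o[2])/w[2]
def wcloud(c):
    v,u=np.mgrid[:480,:640];a,b=u-c["cx"],v-c["cy"];r=np.hypot(a,b)+1e-9;t=np.tan(np.minimum(r/c["fx"],1.4))/r
    d=c["range_z"];P=np.stack([a*t*d,b*t*d,d],-1);return P@c["W"][:3,:3].T+c["W"][:3,3]
E
python3 - <<'E'
from h import *
s,c=wcap();pickle.dump(c,open("w1.pkl","wb"));print(s["tcp_pos"],s["eef_rot"],s["joints"],c["fx"],c["T_tool_cam"])
cv2.imwrite("pics/w1.png",c["image"][:,:,::-1])
P=wcloud(c);m=(P[...,2]>.122)&(P[...,2]<.15)&(np.hypot(P[...,0]-.497,P[...,1]-.039)<.04)&(c["range_z"]>0)
q=P[m];print(len(q),cv2.minEnclosingCircle(q[:,:2].astype(np.float32)*1000),np.median(q,0))
t=pickle.load(open("top.pkl","rb"))
print([back(t,u,v,z=.018).round(3) for u,v in [(385,215),(447,208),(456,270),(393,278),(420,243)]])
E
```

```text
[0.49821613 0.03629953 0.28496394] [-1.79971655e+02 -7.46983024e-02 -1.59307504e+02] [ 2.67627469e+01  1.76544502e+00 -1.53165371e+01  2.12141816e-02
 -7.29952958e+01 -9.60764503e+01] 371.64829954431775 [[ 1.91775396e-04 -9.58233801e-01 -2.85985918e-01  7.81254565e-02]
 [ 9.99998489e-01 -3.10392940e-04  1.71058812e-03  4.42562570e-04]
 [-1.72791136e-03 -2.85985814e-01  9.58232294e-01 -1.59105250e-01]
 [ 0.00000000e+00  0.00000000e+00  0.00000000e+00  1.00000000e+00]]
3586 ((496.11993408203125, 41.12700271606445), 30.353635787963867) [0.49400208 0.04043559 0.13538818]
[array([ 0.573, -0.223,  0.018]), array([ 0.588, -0.373,  0.018]), array([ 0.438, -0.389,  0.018]), array([ 0.422, -0.238,  0.018]), array([ 0.504, -0.305,  0.018])]
```

View pics/w1.png

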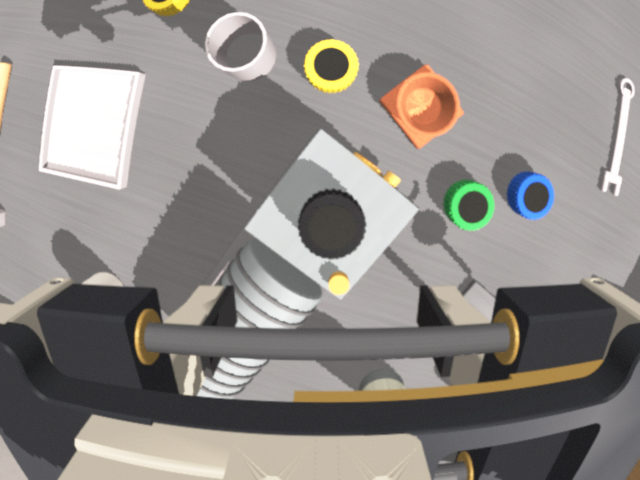

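Wrist view: cap at (332,224), stub at (339,284), motor below-left; cap ≈ (0.4965,0.040). Descend, straddling the cap, wrist wound back to −229°.

{"name": "apply_moves", "arguments": {
  "targets": [
    {"dp":[0,0.001,-0.01],"yaw":-7},
    {"dp":[0,0.001,-0.025],"yaw":-14},
    {"dp":[0,0.001,-0.04],"yaw":-21},
    {"dp":[0,0.001,-0.055],"yaw":-28},
    {"dp":[0,0.001,-0.07],"yaw":-35},
    {"dp":[0,0.001,-0.085],"yaw":-42},
    {"dp":[0,0.001,-0.1],"yaw":-49},
    {"dp":[0,0.001,-0.105],"yaw":-56},
    {"dp":[0,0.001,-0.11],"yaw":-63},
    {"dp":[0,0.001,-0.11],"yaw":-70},
    {"dp":[0,0.001,-0.12],"yaw":-70},
    {"dp":[0,0.001,-0.13],"yaw":-70},
    {"dp":[0,0.001,-0.14],"yaw":-70},
    {"dp":[0,0.001,-0.147],"yaw":-70},
    {"dp":[0,0.001,-0.147],"yaw":-70}
  ],
  "grip": -0.8
}}

```text
time_s: 3.07
tcp_pos: [0.4961, 0.0397, 0.1364]
eef_rot: [-179.8, -0.1, 131.3]
contact_force: [-0.6, 0.4, -0.9]
gripper_width: 0.0788
gripper_force: 0.0
```

{"name": "apply_moves", "arguments": {
  "targets": [
    {"dp":[0,0,0],"yaw":0},
    {"dp":[0,0,0],"yaw":0},
    {"dp":[0,0,0],"yaw":0},
    {"dp":[0,0,0],"yaw":0},
    {"dp":[0,0,0],"yaw":0},
    {"dp":[0,0,0],"yaw":0}
  ],
  "grip": 1,
  "squeeze": 25
}}

```text
time_s: 3.57
tcp_pos: [0.4975, 0.0401, 0.1388]
eef_rot: [180.0, 0.0, 131.2]
contact_force: [-0.5, 0.8, 0.3]
gripper_width: 0.0445
gripper_force: 0.0
```

Run:
```python
from h import *
s,c=wcap();print(s["tcp_pos"],s["gripper_width"],s["gripper_force"],s["contact_force"],s["joints"])
cv2.imwrite("pics/w2.png",c["image"][:,:,::-1])
```

```text
[0.49747072 0.04009355 0.13883333] 0.04449151503396745 0.0 [-0.4621171   0.78581206  0.34379521] [ 2.72075456e+01  8.41853657e+00 -2.81245944e+01 -1.19357340e-03
 -5.34227116e+01 -1.65982973e+02]
```

View pics/w2.png

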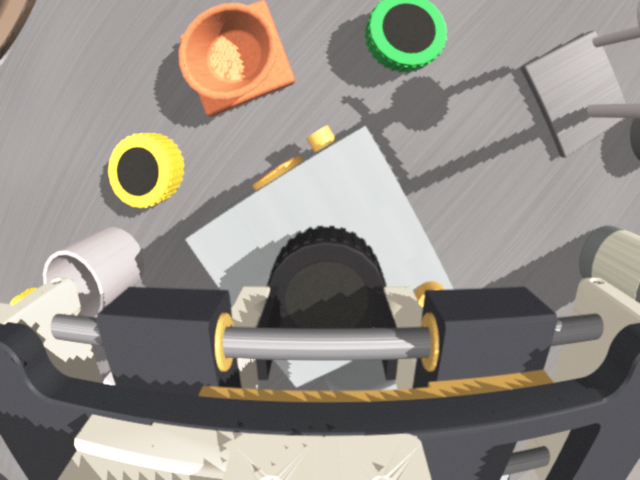

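Run:
```python
from h import *
s,c=wcap();print(s["gripper_width"],s["gripper_force"])
W=np.linalg.inv(c["W"])
def proj(X):
    p=W[:3,:3]@X+W[:3,3];th=np.arctan2(np.hypot(p[0],p[1]),p[2]);a=np.arctan2(p[1],p[0]);return (c["cx"]+c["fx"]*th*np.cos(a),c["cy"]+c["fx"]*th*np.sin(a),p[2])
T=c["W"]@np.linalg.inv(c["T_tool_cam"])
for n,l in (("grasp",(0,0,.003)),("tip+22",(0,.022,.022)),("tip-22",(0,-.022,.022)),("tip+29",(0,.029,.022)),("tip-29",(0,-.029,.022))):
    print(n,proj((T@np.array([*l,1]))[:3]))
print("captop",proj(np.array([.4965,.040,.135])))
P=wcloud(c)
for v in (240,260,285,310,325): print(v,P[v,328],P[v,275],P[v,380])
for u,v in ((265,300),(390,300),(262,330),(265,370),(392,370)):print(u,v,P[v,u],np.linalg.inv(T)[:3]@np.append(P[v,u],1))
```

```text
0.04043607275039246 0.0
grasp (np.float64(327.423160913794), np.float64(302.8189126005011), np.float64(0.17759609860736292))
tip+22 (np.float64(368.6833926231732), np.float64(287.0899067861738), np.float64(0.1958320552258264))
tip-22 (np.float64(285.90709689213554), np.float64(287.1183159651476), np.float64(0.1957926007376735))
tip+29 (np.float64(381.67765515450924), np.float64(286.95321491257033), np.float64(0.19583833207621434))
tip-29 (np.float64(272.8926122071454), np.float64(286.99033909188506), np.float64(0.19578632388728553))
captop (np.float64(325.8737800288101), np.float64(301.0814441305194), np.float64(0.1781765399218121))
240 [0.47752322 0.06316919 0.13232147] [0.4615807  0.03673025 0.09960094] [0.50568387 0.07539877 0.09970231]
260 [0.48345331 0.05640185 0.13465034] [0.46904665 0.02739029 0.09923089] [0.51404702 0.0667561  0.09915366]
285 [0.49147753 0.04726392 0.1357099 ] [0.47270012 0.03027829 0.13506961] [0.51060648 0.06326472 0.13473657]
310 [0.50006716 0.03749033 0.13620944] [0.47443816 0.03427891 0.16520506] [0.50641386 0.06179415 0.16452999]
325 [0.50566958 0.03112136 0.13600246] [0.47756018 0.03120827 0.1697675 ] [0.50597098 0.06019811 0.1753497 ]
265 300 [0.46987739 0.0318647  0.15845575] [ 0.01198636 -0.02612235 -0.01969455]
390 300 [0.50883883 0.06637445 0.1591265 ] [ 0.0122661   0.02592442 -0.02034383]
262 330 [0.46373426 0.05367417 0.21898138] [ 0.03243    -0.01634508 -0.08021897]
265 370 [0.48274473 0.02146087 0.18549193] [-0.00432217 -0.02328949 -0.04672731]
392 370 [0.51680923 0.05336269 0.18774515] [-0.002777    0.02335614 -0.04896146]
```

Run:
```python
from h import *
s,c=wcap();print(s["gripper_width"],s["gripper_force"],s["time_s"])
T=c["W"]@np.linalg.inv(c["T_tool_cam"]);L=(wcloud(c)-T[:3,3])@T[:3,:3]
for v in range(284,396,10):
    print(v,[(u,(L[v,u]*1000).round().astype(int).tolist()) for u in (240,252,262,270,276)])
o=cv2.resize(c["image"][220:400,200:440,::-1],None,fx=3.3,fy=3.3,interpolation=cv2.INTER_CUBIC);cv2.imwrite("pics/w3.png",o)
```

```text
0.03633274153723192 0.0 3.6667
284 [(240, [-6, -51, 39]), (252, [-6, -44, 39]), (262, [-6, -38, 39]), (270, [9, -28, 4]), (276, [9, -25, 4])]
294 [(240, [40, -22, -75]), (252, [12, -33, -14]), (262, [13, -28, -15]), (270, [12, -25, -14]), (276, [11, -23, -11])]
304 [(240, [37, -23, -75]), (252, [12, -31, -24]), (262, [12, -27, -24]), (270, [10, -24, -20]), (276, [11, -21, -20])]
314 [(240, [35, -22, -78]), (252, [12, -29, -32]), (262, [12, -25, -33]), (270, [6, -24, -21]), (276, [11, -20, -30])]
324 [(240, [34, -22, -81]), (252, [12, -28, -41]), (262, [12, -24, -41]), (270, [10, -22, -37]), (276, [10, -19, -37])]
334 [(240, [33, -21, -83]), (252, [32, -19, -81]), (262, [33, -16, -83]), (270, [32, -14, -82]), (276, [33, -13, -83])]
344 [(240, [31, -21, -84]), (252, [30, -18, -84]), (262, [30, -16, -84]), (270, [31, -14, -84]), (276, [31, -12, -84])]
354 [(240, [28, -21, -85]), (252, [28, -19, -84]), (262, [28, -16, -85]), (270, [28, -14, -84]), (276, [28, -13, -84])]
364 [(240, [25, -22, -85]), (252, [13, -23, -68]), (262, [5, -22, -55]), (270, [-1, -21, -47]), (276, [-1, -19, -47])]
374 [(240, [21, -23, -83]), (252, [11, -23, -70]), (262, [2, -22, -57]), (270, [-5, -21, -48]), (276, [-6, -19, -47])]
384 [(240, [19, -22, -86]), (252, [9, -22, -73]), (262, [-1, -22, -59]), (270, [-158, -57, 139]), (276, [-158, -51, 140])]
394 [(240, [23, -20, -94]), (252, [23, -17, -94]), (262, [23, -15, -94]), (270, [23, -13, -94]), (276, [24, -12, -95])]
```

View pics/w3.png

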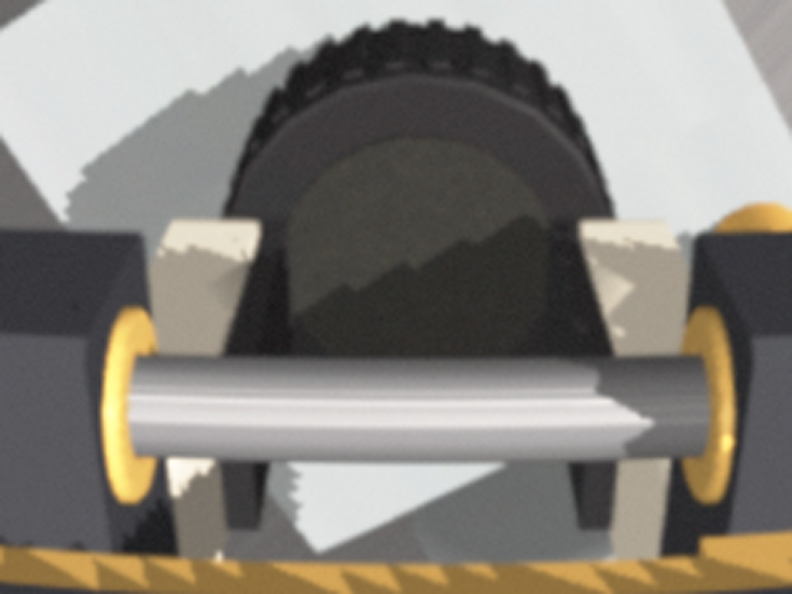

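Run:
```python
from h import *
s,c=wcap();print(s["gripper_width"],s["gripper_force"],s["time_s"])
T=c["W"]@np.linalg.inv(c["T_tool_cam"]);L=(wcloud(c)-T[:3,3])@T[:3,:3]
for v in range(282,298,1):
    print(v,[(u,(L[v,u]*1000).round().astype(int).tolist()) for u in (256,262,268,274,280,392)])
# scene view of gripper: lowest points near TCP
from plant import cams
c=cams.capture("scene");cv2.imwrite("pics/s2.png",cv2.resize(c["image"][180:280,310:430,::-1],None,fx=6,fy=6,interpolation=cv2.INTER_CUBIC))
```

```text
0.03217600432951312 0.0 3.7167
282 [(256, [-4, -41, 39]), (262, [-4, -38, 39]), (268, [9, -29, 8]), (274, [10, -26, 5]), (280, [10, -23, 4]), (392, [-4, 38, 39])]
283 [(256, [-5, -41, 38]), (262, [-5, -38, 39]), (268, [8, -29, 8]), (274, [10, -25, 4]), (280, [10, -23, 4]), (392, [-5, 38, 39])]
284 [(256, [-5, -42, 39]), (262, [-5, -38, 39]), (268, [8, -29, 6]), (274, [10, -25, 4]), (280, [9, -23, 4]), (392, [-5, 38, 38])]
285 [(256, [-6, -42, 39]), (262, [-6, -38, 38]), (268, [8, -29, 5]), (274, [9, -26, 4]), (280, [10, -22, 2]), (392, [-6, 38, 39])]
286 [(256, [12, -32, -6]), (262, [12, -30, -6]), (268, [8, -29, 5]), (274, [9, -25, 2]), (280, [9, -23, 3]), (392, [12, 29, -6])]
287 [(256, [12, -32, -7]), (262, [12, -30, -5]), (268, [12, -27, -5]), (274, [12, -24, -5]), (280, [12, -21, -5]), (392, [12, 29, -6])]
288 [(256, [12, -32, -7]), (262, [12, -29, -8]), (268, [12, -27, -7]), (274, [12, -24, -7]), (280, [12, -21, -7]), (392, [12, 29, -7])]
289 [(256, [12, -32, -8]), (262, [12, -29, -9]), (268, [11, -27, -7]), (274, [12, -24, -8]), (280, [12, -21, -8]), (392, [12, 29, -9])]
290 [
[... 428 characters left out ...]
, [12, -31, -13]), (262, [12, -28, -13]), (268, [13, -26, -14]), (274, [12, -23, -12]), (280, [12, -20, -13]), (392, [12, 28, -14])]
294 [(256, [12, -31, -15]), (262, [12, -28, -15]), (268, [13, -25, -15]), (274, [13, -23, -15]), (280, [12, -20, -14]), (392, [12, 28, -14])]
295 [(256, [12, -31, -15]), (262, [13, -28, -16]), (268, [13, -25, -16]), (274, [12, -23, -14]), (280, [12, -20, -15]), (392, [12, 28, -15])]
296 [(256, [12, -30, -17]), (262, [12, -28, -16]), (268, [12, -26, -15]), (274, [12, -23, -16]), (280, [12, -20, -16]), (392, [13, 27, -17])]
297 [(256, [12, -30, -18]), (262, [12, -28, -17]), (268, [12, -25, -17]), (274, [12, -23, -17]), (280, [12, -20, -16]), (392, [12, 27, -16])]
```

View pics/s2.png

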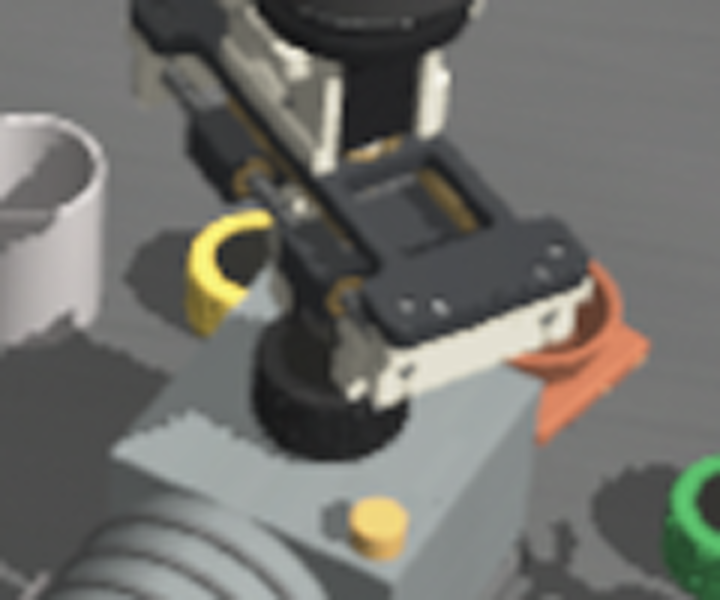

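The picture and depth show the fingertips actually end ~5 mm *behind* the reported TCP (not 22 mm ahead), so the jaws closed above the cap, touching nothing. Correct for that: open, go 28 mm lower, grip.

{"name": "apply_moves", "arguments": {
  "targets": [
    {"dp":[0,0,0],"yaw":0},
    {"dp":[0,0,0],"yaw":0},
    {"dp":[0,0,0],"yaw":0},
    {"dp":[0,0,0],"yaw":0},
    {"dp":[0,0,0],"yaw":0},
    {"dp":[0,0,0],"yaw":0},
    {"dp":[0,0,0],"yaw":0},
    {"dp":[0,0,0],"yaw":0},
    {"dp":[0,0,-0.005],"yaw":0},
    {"dp":[0,0,-0.01],"yaw":0},
    {"dp":[0,0,-0.015],"yaw":0},
    {"dp":[0,0,-0.02],"yaw":0},
    {"dp":[0,0,-0.024],"yaw":0},
    {"dp":[0,0,-0.027],"yaw":0},
    {"dp":[0,0,-0.027],"yaw":0},
    {"dp":[0,0,-0.027],"yaw":0}
  ],
  "grip": -0.8
}}

```text
time_s: 5.15
tcp_pos: [0.4973, 0.04, 0.1114]
eef_rot: [-180.0, -0.0, 131.2]
contact_force: [-0.2, -0.1, -0.4]
gripper_width: 0.079
gripper_force: 0.0
```

{"name": "apply_moves", "arguments": {
  "targets": [
    {"dp":[0,0,0],"yaw":0},
    {"dp":[0,0,0],"yaw":0},
    {"dp":[0,0,0],"yaw":0},
    {"dp":[0,0,0],"yaw":0},
    {"dp":[0,0,0],"yaw":0},
    {"dp":[0,0,0],"yaw":0},
    {"dp":[0,0,0],"yaw":0}
  ],
  "grip": 1,
  "squeeze": 25
}}

```text
time_s: 5.73
tcp_pos: [0.4974, 0.0401, 0.1118]
eef_rot: [180.0, 0.0, 131.2]
contact_force: [-1.3, 0.9, 2.2]
gripper_width: 0.0576
gripper_force: 25.0
```

Gripped (57.6 mm, 25 N). Unscrew 140°, following the thread's climb.

{"name": "apply_moves", "arguments": {
  "targets": [
    {"dp":[0,0,0.0002],"yaw":7},
    {"dp":[0,0,0.0003],"yaw":14},
    {"dp":[0,0,0.0005],"yaw":21},
    {"dp":[0,0,0.0006],"yaw":28},
    {"dp":[0,0,0.0008],"yaw":35},
    {"dp":[0,0,0.0009],"yaw":42},
    {"dp":[0,0,0.0011],"yaw":49},
    {"dp":[0,0,0.0012],"yaw":56},
    {"dp":[0,0,0.0014],"yaw":63},
    {"dp":[0,0,0.0016],"yaw":70},
    {"dp":[0,0,0.0017],"yaw":77},
    {"dp":[0,0,0.0019],"yaw":84},
    {"dp":[0,0,0.002],"yaw":91},
    {"dp":[0,0,0.0022],"yaw":98},
    {"dp":[0,0,0.0023],"yaw":105},
    {"dp":[0,0,0.0025],"yaw":112},
    {"dp":[0,0,0.0026],"yaw":119},
    {"dp":[0,0,0.0028],"yaw":126},
    {"dp":[0,0,0.003],"yaw":133},
    {"dp":[0,0,0.0031],"yaw":140}
  ]
}}

```text
time_s: 7.4
tcp_pos: [0.4972, 0.04, 0.1145]
eef_rot: [180.0, -0.0, -88.4]
contact_force: [-0.1, -0.4, 0.1]
gripper_width: 0.058
gripper_force: 25.0
```

{"name": "apply_moves", "arguments": {
  "targets": [
    {"dp":[0,0,0.0002],"yaw":7},
    {"dp":[0,0,0.0003],"yaw":14},
    {"dp":[0,0,0.0005],"yaw":21},
    {"dp":[0,0,0.0006],"yaw":28},
    {"dp":[0,0,0.0008],"yaw":35},
    {"dp":[0,0,0.0009],"yaw":42},
    {"dp":[0,0,0.0011],"yaw":49},
    {"dp":[0,0,0.0012],"yaw":56},
    {"dp":[0,0,0.0014],"yaw":63},
    {"dp":[0,0,0.0016],"yaw":70},
    {"dp":[0,0,0.0017],"yaw":77},
    {"dp":[0,0,0.0019],"yaw":84},
    {"dp":[0,0,0.002],"yaw":91},
    {"dp":[0,0,0.0022],"yaw":98},
    {"dp":[0,0,0.0023],"yaw":105},
    {"dp":[0,0,0.0025],"yaw":112},
    {"dp":[0,0,0.0026],"yaw":119},
    {"dp":[0,0,0.0028],"yaw":126},
    {"dp":[0,0,0.003],"yaw":133},
    {"dp":[0,0,0.0031],"yaw":140}
  ]
}}

```text
time_s: 9.07
tcp_pos: [0.4971, 0.04, 0.1176]
eef_rot: [-180.0, 0.0, 51.6]
contact_force: [0.2, 0.3, -1.1]
gripper_width: 0.0579
gripper_force: 25.0
```

{"name": "apply_moves", "arguments": {
  "targets": [
    {"dp":[0,0,0.0002],"yaw":7},
    {"dp":[0,0,0.0003],"yaw":14},
    {"dp":[0,0,0.0005],"yaw":21},
    {"dp":[0,0,0.0006],"yaw":28},
    {"dp":[0,0,0.0008],"yaw":35},
    {"dp":[0,0,0.0009],"yaw":42},
    {"dp":[0,0,0.0011],"yaw":49},
    {"dp":[0,0,0.0011],"yaw":49}
  ]
}}

```text
time_s: 9.73
tcp_pos: [0.4971, 0.04, 0.1187]
eef_rot: [-180.0, 0.0, 100.5]
contact_force: [0.5, -0.1, -0.1]
gripper_width: 0.0579
gripper_force: 25.0
```

{"name": "apply_moves", "arguments": {
  "targets": [
    {"dp":[0,0,0],"yaw":0},
    {"dp":[0,0,0],"yaw":0},
    {"dp":[0,0,0],"yaw":0},
    {"dp":[0,0,0],"yaw":0},
    {"dp":[0,0,0],"yaw":-7},
    {"dp":[0,0,0],"yaw":-14},
    {"dp":[0,0,0],"yaw":-21},
    {"dp":[0,0,0],"yaw":-28},
    {"dp":[0,0,0],"yaw":-35},
    {"dp":[0,0,0],"yaw":-42},
    {"dp":[0,0,0],"yaw":-49},
    {"dp":[0,0,0],"yaw":-56},
    {"dp":[0,0,0],"yaw":-63},
    {"dp":[0,0,0],"yaw":-70},
    {"dp":[0,0,0],"yaw":-77},
    {"dp":[0,0,0],"yaw":-84},
    {"dp":[0,0,0],"yaw":-91},
    {"dp":[0,0,0],"yaw":-98},
    {"dp":[0,0,0],"yaw":-105},
    {"dp":[0,0,0],"yaw":-112}
  ],
  "grip": -0.8
}}

```text
time_s: 11.4
tcp_pos: [0.4974, 0.0401, 0.1189]
eef_rot: [-180.0, -0.0, -12.2]
contact_force: [0.5, 0.1, -0.1]
gripper_width: 0.0788
gripper_force: 0.0
```

{"name": "apply_moves", "arguments": {
  "targets": [
    {"dp":[0,0,0],"yaw":-7},
    {"dp":[0,0,0],"yaw":-14},
    {"dp":[0,0,0],"yaw":-21},
    {"dp":[0,0,0],"yaw":-28},
    {"dp":[0,0,0],"yaw":-35},
    {"dp":[0,0,0],"yaw":-42},
    {"dp":[0,0,0],"yaw":-49},
    {"dp":[0,0,0],"yaw":-56},
    {"dp":[0,0,0],"yaw":-63},
    {"dp":[0,0,0],"yaw":-68},
    {"dp":[0,0,0],"yaw":-68}
  ]
}}

```text
time_s: 12.32
tcp_pos: [0.4973, 0.04, 0.1189]
eef_rot: [180.0, 0.0, -80.1]
contact_force: [-0.3, -0.1, -0.5]
gripper_width: 0.0788
gripper_force: 0.0
```

{"name": "apply_moves", "arguments": {
  "targets": [
    {"dp":[0,0,0],"yaw":0},
    {"dp":[0,0,0],"yaw":0},
    {"dp":[0,0,0],"yaw":0},
    {"dp":[0,0,0],"yaw":0},
    {"dp":[0,0,0],"yaw":0},
    {"dp":[0,0,0],"yaw":0},
    {"dp":[0,0,0],"yaw":0}
  ],
  "grip": 1,
  "squeeze": 25
}}

```text
time_s: 12.9
tcp_pos: [0.4974, 0.0401, 0.1189]
eef_rot: [-180.0, 0.0, -79.8]
contact_force: [-0.6, 0.5, -0.5]
gripper_width: 0.0575
gripper_force: 25.0
```

{"name": "apply_moves", "arguments": {
  "targets": [
    {"dp":[0,0,0.0002],"yaw":7},
    {"dp":[0,0,0.0003],"yaw":14},
    {"dp":[0,0,0.0005],"yaw":21},
    {"dp":[0,0,0.0006],"yaw":28},
    {"dp":[0,0,0.0008],"yaw":35},
    {"dp":[0,0,0.0009],"yaw":42},
    {"dp":[0,0,0.0011],"yaw":49},
    {"dp":[0,0,0.0012],"yaw":56},
    {"dp":[0,0,0.0014],"yaw":63},
    {"dp":[0,0,0.0016],"yaw":70},
    {"dp":[0,0,0.0017],"yaw":77},
    {"dp":[0,0,0.0019],"yaw":84},
    {"dp":[0,0,0.002],"yaw":91},
    {"dp":[0,0,0.0022],"yaw":98},
    {"dp":[0,0,0.0023],"yaw":105},
    {"dp":[0,0,0.0025],"yaw":112},
    {"dp":[0,0,0.0026],"yaw":119},
    {"dp":[0,0,0.0028],"yaw":126},
    {"dp":[0,0,0.003],"yaw":133},
    {"dp":[0,0,0.0031],"yaw":140}
  ]
}}

```text
time_s: 14.57
tcp_pos: [0.4973, 0.0401, 0.122]
eef_rot: [180.0, -0.0, 60.6]
contact_force: [-0.2, -0.1, 0.5]
gripper_width: 0.0579
gripper_force: 25.0
```

{"name": "apply_moves", "arguments": {
  "targets": [
    {"dp":[0,0,0.0002],"yaw":7},
    {"dp":[0,0,0.0003],"yaw":14},
    {"dp":[0,0,0.0005],"yaw":20},
    {"dp":[0,0,0.001],"yaw":20},
    {"dp":[0,0,0.0015],"yaw":20},
    {"dp":[0,0,0.002],"yaw":20},
    {"dp":[0,0,0.0025],"yaw":20}
  ]
}}

```text
time_s: 15.15
tcp_pos: [0.4973, 0.04, 0.1245]
eef_rot: [-180.0, 0.0, 80.1]
contact_force: [0.6, 0.1, -0.5]
gripper_width: 0.0578
gripper_force: 25.0
```

{"name": "apply_moves", "arguments": {
  "targets": [
    {"dp":[0,0,0.001],"yaw":0},
    {"dp":[0,0,0.002],"yaw":0},
    {"dp":[0,0,0.003],"yaw":0},
    {"dp":[0,0,0.004],"yaw":0},
    {"dp":[0,0,0.006],"yaw":0},
    {"dp":[0,0,0.008],"yaw":0}
  ]
}}

```text
time_s: 15.65
tcp_pos: [0.4973, 0.04, 0.1326]
eef_rot: [-180.0, 0.0, 80.2]
contact_force: [0.5, -0.2, -0.1]
gripper_width: 0.058
gripper_force: 25.0
```

{"name": "apply_moves", "arguments": {
  "targets": [
    {"dp":[0,0,0.006],"yaw":0},
    {"dp":[0,0,0.014],"yaw":0},
    {"dp":[0,0,0.024],"yaw":0},
    {"dp":[0,0,0.034],"yaw":0},
    {"dp":[0,0,0.042],"yaw":0},
    {"dp":[0,0,0.045],"yaw":0},
    {"dp":[0,0,0.045],"yaw":0}
  ]
}}

```text
time_s: 16.23
tcp_pos: [0.4979, 0.0403, 0.1787]
eef_rot: [179.9, -0.1, 80.2]
contact_force: [0.2, 1.1, -1.8]
gripper_width: 0.0579
gripper_force: 25.0
```

Run:
```python
from h import *
s,c=wcap();print(s["tcp_pos"],s["contact_force"],s["gripper_width"])
o=np.hstack([c["image"][:,:,::-1][100:400,150:550]]*1);cv2.imwrite("pics/w4.png",o)
t=np.linalg.inv(c["W"]@np.linalg.inv(c["T_tool_cam"]))
P=wcloud(c)
m=(np.hypot(P[...,0]-.497,P[...,1]-.040)<.024)&(P[...,2]>.09)&(P[...,2]<.22)
print(len(P[m]),np.histogram(P[m][:,2],bins=np.arange(.09,.23,.01)))
# hook/plate from here
m=(np.hypot(P[...,0]-.545,P[...,1]-.303)<.1)&(P[...,2]>.11)&(P[...,2]<.2)
print(m.sum())
```

```text
[0.4978925  0.04028349 0.1787087 ] [ 0.21969972  1.0944509  -1.81788706] 0.057905096785182956
6669 (array([ 102,   80,  448,  452,   43,    0,    0,    0,    0,    0,  130,
       5414,    0,    0]), array([0.09, 0.1 , 0.11, 0.12, 0.13, 0.14, 0.15, 0.16, 0.17, 0.18, 0.19,
       0.2 , 0.21, 0.22, 0.23]))
0
```

View pics/w4.png

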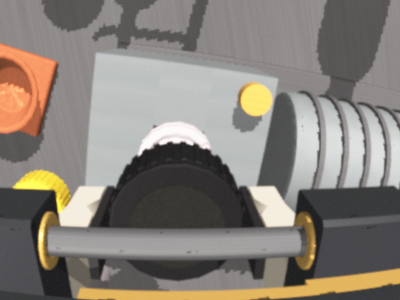

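Cap is off (white neck visible below it). Carry to the tray.

{"name": "apply_moves", "arguments": {
  "targets": [
    {"dp":[0,-0.01,0],"yaw":-5},
    {"dp":[0,-0.03,0],"yaw":-11},
    {"dp":[0.001,-0.055,0],"yaw":-17},
    {"dp":[0.002,-0.085,0],"yaw":-23},
    {"dp":[0.003,-0.115,0],"yaw":-29},
    {"dp":[0.004,-0.145,0],"yaw":-35},
    {"dp":[0.005,-0.175,0],"yaw":-41},
    {"dp":[0.006,-0.205,0],"yaw":-47},
    {"dp":[0.006,-0.235,0],"yaw":-53},
    {"dp":[0.007,-0.265,0],"yaw":-59},
    {"dp":[0.007,-0.295,-0.01],"yaw":-65},
    {"dp":[0.008,-0.32,-0.03],"yaw":-70},
    {"dp":[0.008,-0.336,-0.05],"yaw":-74},
    {"dp":[0.008,-0.344,-0.07],"yaw":-74},
    {"dp":[0.008,-0.346,-0.09],"yaw":-74},
    {"dp":[0.008,-0.346,-0.11],"yaw":-74},
    {"dp":[0.008,-0.346,-0.125],"yaw":-74},
    {"dp":[0.008,-0.346,-0.132],"yaw":-74},
    {"dp":[0.008,-0.346,-0.132],"yaw":-74}
  ]
}}

```text
time_s: 17.87
tcp_pos: [0.5038, -0.3056, 0.0432]
eef_rot: [-179.9, 0.2, 6.2]
contact_force: [-0.6, -0.5, -0.4]
gripper_width: 0.0578
gripper_force: 25.0
```

Run:
```python
from h import *
s,c=wcap();print(s["tcp_pos"],s["eef_rot"],s["contact_force"],s["gripper_width"])
P=wcloud(c);cv2.imwrite("pics/w5.png",c["image"][:,:,::-1])
m=(np.abs(P[...,0]-.505)<.11)&(np.abs(P[...,1]+.306)<.11)&(P[...,2]>.012)&(P[...,2]<.024)&(c["range_z"]>0)
print(m.sum(),P[m].min(0),P[m].max(0))
from plant import cams
c=cams.capture("scene");cv2.imwrite("pics/s3.png",cv2.resize(c["image"][170:300,150:310,::-1],None,fx=4,fy=4))
```

```text
[ 0.50381165 -0.30555765  0.04319207] [-179.90738015    0.22476587    6.19679298] [-0.64274684 -0.48188142 -0.39940305] 0.057833904767579804
6934 [ 0.42268523 -0.37959629  0.01200286] [ 0.58691609 -0.22090701  0.02041907]
```

View pics/w5.png

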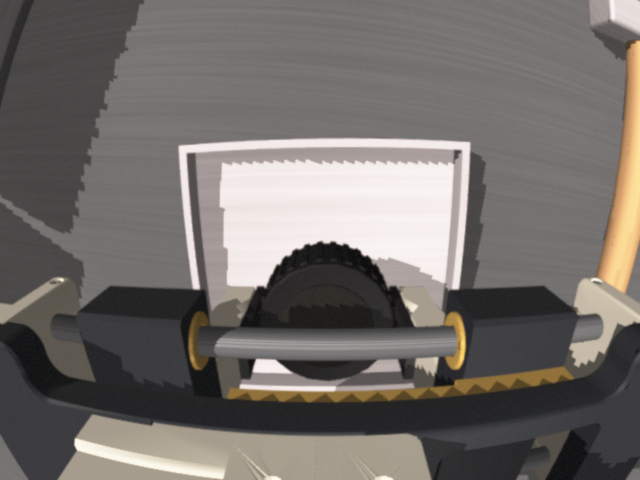

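Cap is well inside the tray. Lower gently.

{"name": "apply_moves", "arguments": {
  "targets": [
    {"dp":[0,0,-0.006],"yaw":0},
    {"dp":[0,0,-0.012],"yaw":0},
    {"dp":[0,0,-0.018],"yaw":0},
    {"dp":[0,0,-0.024],"yaw":0},
    {"dp":[0,0,-0.028],"yaw":0},
    {"dp":[0,0,-0.031],"yaw":0},
    {"dp":[0,0,-0.032],"yaw":0},
    {"dp":[0,0,-0.033],"yaw":0},
    {"dp":[0,0,-0.033],"yaw":0}
  ]
}}

```text
time_s: 18.72
tcp_pos: [0.5054, -0.306, 0.0124]
eef_rot: [-180.0, 0.0, 6.2]
contact_force: [-0.0, -0.1, -1.2]
gripper_width: 0.0576
gripper_force: 25.0
```

{"name": "apply_moves", "arguments": {
  "targets": [
    {"dp":[0,0,-0.0005],"yaw":0},
    {"dp":[0,0,-0.001],"yaw":0},
    {"dp":[0,0,-0.0015],"yaw":0},
    {"dp":[0,0,-0.0015],"yaw":0}
  ]
}}

```text
time_s: 19.05
tcp_pos: [0.5056, -0.306, 0.0117]
eef_rot: [180.0, -0.0, 6.2]
contact_force: [-1.7, 0.9, 4.5]
gripper_width: 0.0575
gripper_force: 25.0
```

Contact felt (4.5 N). Release, rise, travel to above the dipstick.

{"name": "apply_moves", "arguments": {
  "targets": [
    {"dp":[0,0,0],"yaw":0},
    {"dp":[0,0,0],"yaw":0},
    {"dp":[0,0,0],"yaw":0},
    {"dp":[0,0,0],"yaw":0},
    {"dp":[0,0,0],"yaw":0},
    {"dp":[0,0,0.01],"yaw":0},
    {"dp":[0,0,0.02],"yaw":0},
    {"dp":[0,0,0.035],"yaw":0},
    {"dp":[0,0,0.06],"yaw":0}
  ],
  "grip": -0.7
}}

```text
time_s: 19.8
tcp_pos: [0.5042, -0.3056, 0.0707]
eef_rot: [-179.9, 0.2, 6.2]
contact_force: [-0.5, -0.4, -0.5]
gripper_width: 0.0744
gripper_force: 0.0
```

{"name": "apply_moves", "arguments": {
  "targets": [
    {"dp":[0,0,0.03],"yaw":0},
    {"dp":[0,0,0.065],"yaw":0},
    {"dp":[0,0.02,0.1],"yaw":0},
    {"dp":[0,0.05,0.135],"yaw":-2},
    {"dp":[0.002,0.09,0.165],"yaw":-4},
    {"dp":[0.004,0.13,0.175],"yaw":-6},
    {"dp":[0.006,0.17,0.175],"yaw":-8},
    {"dp":[0.009,0.21,0.175],"yaw":-10},
    {"dp":[0.012,0.25,0.175],"yaw":-12},
    {"dp":[0.015,0.29,0.175],"yaw":-14},
    {"dp":[0.018,0.33,0.175],"yaw":-15},
    {"dp":[0.021,0.37,0.175],"yaw":-16},
    {"dp":[0.025,0.41,0.175],"yaw":-18},
    {"dp":[0.028,0.45,0.175],"yaw":-20},
    {"dp":[0.031,0.49,0.175],"yaw":-21},
    {"dp":[0.034,0.53,0.175],"yaw":-22},
    {"dp":[0.037,0.565,0.175],"yaw":-23},
    {"dp":[0.039,0.59,0.175],"yaw":-24},
    {"dp":[0.04,0.609,0.175],"yaw":-24},
    {"dp":[0.04,0.609,0.175],"yaw":-24}
  ]
}}

```text
time_s: 21.47
tcp_pos: [0.5453, 0.306, 0.2463]
eef_rot: [-180.0, -0.0, -17.6]
contact_force: [0.6, -0.9, 0.2]
gripper_width: 0.0745
gripper_force: 0.0
```

Run:
```python
from h import *
from plant import get_state,cams
s,c=wcap();print(s["tcp_pos"],s["eef_rot"],s["gripper_width"],s["time_s"])
pickle.dump((s,c),open("w6.pkl","wb"))
P=wcloud(c)
m=(np.hypot(P[...,0]-.545,P[...,1]-.303)<.09)&(P[...,2]>.1)&(P[...,2]<.2)&(c["range_z"]>0)
q=P[m];print(m.sum());
pl=q[(q[:,2]>.1725)&(np.hypot(q[:,0]-.545,q[:,1]-.303)<.03)];print("plate",len(pl),pl.mean(0),cv2.minAreaRect((pl[:,:2]*1000).astype(np.float32)))
co=q[(q[:,2]>.115)&(q[:,2]<.138)&(np.hypot(q[:,0]-.545,q[:,1]-.303)<.04)];print("collar",len(co),cv2.minEnclosingCircle((co[:,:2]*1000).astype(np.float32)))
t=cams.capture("top");Q=cloud(t);m=(np.hypot(Q[...,0]-.505,Q[...,1]+.306)<.06)&(Q[...,2]>.026)&(Q[...,2]<.06)
print("cap",m.sum(),cv2.minEnclosingCircle((Q[m][:,:2]*1000).astype(np.float32)),np.median(Q[m][:,2]))
a=c["image"][:,:,::-1];cv2.imwrite("pics/w6.png",a)
m=(np.hypot(Q[...,0]-.497,Q[...,1]-.04)<.03)&(Q[...,2]>.115)&(Q[...,2]<.14);print("neck",m.sum(),cv2.minEnclosingCircle((Q[m][:,:2]*1000).astype(np.float32)),np.median(Q[m][:,2]))
```

```text
[0.54530659 0.30602107 0.24627191] [-1.79968507e+02 -1.65402422e-02 -1.76181088e+01] 0.07450300791499939 21.4667
3641
plate 881 [0.5431166  0.30629022 0.17646396] ((533.046875, 309.3136901855469), (33.55891036987305, 32.9443359375), 73.31478881835938)
collar 930 ((543.7945556640625, 305.8244323730469), 21.880565643310547)
cap 483 ((505.6496887207031, -305.8069152832031), 30.082645416259766) 0.033107317704518385
neck 213 ((497.3834533691406, 40.18840789794922), 23.87760353088379) 0.12430994142917715
```

View pics/w6.png

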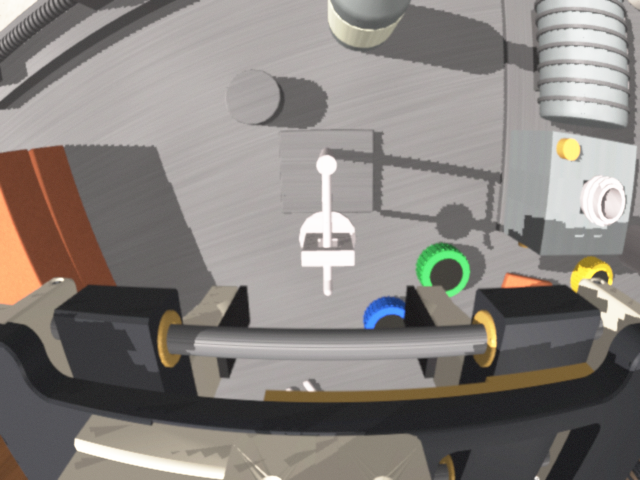

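Dipstick plate at (328,255), on the jaw's centre line, hook wire aligned with tool x; cap lies properly in the tray. Descend and grip.

{"name": "apply_moves", "arguments": {
  "targets": [
    {"dp":[-0.001,0,-0.015],"yaw":0},
    {"dp":[-0.001,0,-0.035],"yaw":0},
    {"dp":[-0.001,0,-0.055],"yaw":0},
    {"dp":[-0.001,0,-0.07],"yaw":0},
    {"dp":[-0.001,0,-0.085],"yaw":0},
    {"dp":[-0.001,0,-0.095],"yaw":0},
    {"dp":[-0.001,0,-0.103],"yaw":0},
    {"dp":[-0.001,0,-0.109],"yaw":0},
    {"dp":[-0.001,0,-0.109],"yaw":0},
    {"dp":[-0.001,0,-0.109],"yaw":0}
  ]
}}

```text
time_s: 22.4
tcp_pos: [0.5446, 0.3029, 0.1374]
eef_rot: [-180.0, -0.0, -17.8]
contact_force: [-0.6, 0.3, -0.1]
gripper_width: 0.0747
gripper_force: 0.0
```

{"name": "apply_moves", "arguments": {
  "targets": [
    {"dp":[0,0,0],"yaw":0},
    {"dp":[0,0,0],"yaw":0},
    {"dp":[0,0,0],"yaw":0},
    {"dp":[0,0,0],"yaw":0},
    {"dp":[0,0,0],"yaw":0},
    {"dp":[0,0,0],"yaw":0},
    {"dp":[0,0,0],"yaw":0},
    {"dp":[0,0,0],"yaw":0},
    {"dp":[0,0,0],"yaw":0}
  ],
  "grip": 1,
  "squeeze": 25
}}

```text
time_s: 23.15
tcp_pos: [0.5444, 0.3032, 0.1371]
eef_rot: [-180.0, -0.0, -17.8]
contact_force: [1.0, 1.6, 0.7]
gripper_width: 0.0338
gripper_force: 25.0
```

{"name": "apply_moves", "arguments": {
  "targets": [
    {"dp":[0,0,0.003],"yaw":0},
    {"dp":[0,0,0.006],"yaw":0},
    {"dp":[0,0,0.009],"yaw":0},
    {"dp":[0,0,0.01],"yaw":0},
    {"dp":[0,0,0.01],"yaw":0},
    {"dp":[-0.005,0.0015,0.01],"yaw":0},
    {"dp":[-0.01,0.003,0.01],"yaw":0},
    {"dp":[-0.017,0.0055,0.01],"yaw":0},
    {"dp":[-0.025,0.008,0.01],"yaw":0},
    {"dp":[-0.033,0.0106,0.01],"yaw":0},
    {"dp":[-0.041,0.0132,0.01],"yaw":0},
    {"dp":[-0.049,0.0158,0.01],"yaw":0},
    {"dp":[-0.057,0.018,0.01],"yaw":0},
    {"dp":[-0.062,0.02,0.01],"yaw":0},
    {"dp":[-0.062,0.02,0.01],"yaw":0}
  ]
}}

```text
time_s: 24.4
tcp_pos: [0.4813, 0.3235, 0.1472]
eef_rot: [-180.0, 0.0, -17.7]
contact_force: [-0.9, -0.1, -1.9]
gripper_width: 0.034
gripper_force: 25.0
```

{"name": "apply_moves", "arguments": {
  "targets": [
    {"dp":[0,0,0.015],"yaw":0},
    {"dp":[0,0,0.04],"yaw":0},
    {"dp":[0,0,0.07],"yaw":0},
    {"dp":[0,-0.01,0.095],"yaw":0},
    {"dp":[0.002,-0.03,0.11],"yaw":0},
    {"dp":[0.004,-0.06,0.11],"yaw":0},
    {"dp":[0.006,-0.09,0.11],"yaw":0},
    {"dp":[0.008,-0.12,0.11],"yaw":0},
    {"dp":[0.009,-0.15,0.11],"yaw":0},
    {"dp":[0.011,-0.18,0.11],"yaw":0},
    {"dp":[0.012,-0.21,0.11],"yaw":0},
    {"dp":[0.014,-0.24,0.11],"yaw":0},
    {"dp":[0.015,-0.262,0.11],"yaw":0},
    {"dp":[0.016,-0.276,0.11],"yaw":0},
    {"dp":[0.016,-0.284,0.11],"yaw":0},
    {"dp":[0.016,-0.284,0.11],"yaw":0},
    {"dp":[0.016,-0.284,0.11],"yaw":0},
    {"dp":[0.016,-0.284,0.11],"yaw":0}
  ]
}}

```text
time_s: 25.9
tcp_pos: [0.4985, 0.0396, 0.257]
eef_rot: [-180.0, -0.0, -17.8]
contact_force: [-0.1, 0.1, -1.5]
gripper_width: 0.0339
gripper_force: 25.0
```

Run:
```python
from h import *
s,c=wcap();print(s["tcp_pos"],s["eef_rot"],s["gripper_width"],s["time_s"])
T=c["W"]@np.linalg.inv(c["T_tool_cam"]);P=wcloud(c);L=(P-T[:3,3])@T[:3,:3]
m=(np.hypot(L[...,0],L[...,1])<.035)&(L[...,2]>-.002)&(L[...,2]<.022);q=L[m]
print("collar",len(q),cv2.minEnclosingCircle((q[:,:2]*1000).astype(np.float32)),np.percentile(q[:,2],[5,50,95]))
m=(np.hypot(L[...,0],L[...,1])<.03)&(L[...,2]>.022)&(L[...,2]<.1);q=L[m]
for z in np.arange(.02,.09,.01):
    k=q[(q[:,2]>z)&(q[:,2]<z+.01)];print(z.round(3),len(k),k.mean(0).round(4) if len(k) else "")
m=(np.hypot(P[...,0]-.497,P[...,1]-.04)<.03)&(P[...,2]>.12)&(P[...,2]<.135);q=P[m];print("neck",len(q),q.min(0),q.max(0))
cv2.imwrite("pics/w7.png",c["image"][100:400,120:520,::-1])
```

```text
[0.49846811 0.03959404 0.25695065] [-1.79988172e+02 -2.79960610e-03 -1.77673986e+01] 0.03387591148081254 25.9
collar 2916 ((1.0083712339401245, -0.07214950025081635), 21.509737014770508) [-0.00011331  0.00700414  0.00873642]
0.02 0 
0.03 0 
0.04 0 
0.05 0 
0.06 17 [ 0.0013 -0.0001  0.0681]
0.07 57 [ 0.0011 -0.0003  0.0754]
0.08 9 [ 0.0014 -0.      0.0815]
neck 1256 [0.47365287 0.01734579 0.12001101] [0.52007615 0.06439955 0.13202211]
```

View pics/w7.png

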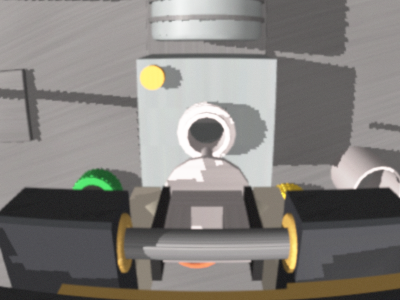

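Neck open below the rod. Small centring correction and insert.

{"name": "apply_moves", "arguments": {
  "targets": [
    {"dp":[-0.002,0.0005,0],"yaw":0},
    {"dp":[-0.002,0.0005,-0.01],"yaw":0},
    {"dp":[-0.002,0.0005,-0.02],"yaw":0},
    {"dp":[-0.002,0.0005,-0.03],"yaw":0},
    {"dp":[-0.002,0.0005,-0.04],"yaw":0},
    {"dp":[-0.002,0.0005,-0.05],"yaw":0},
    {"dp":[-0.002,0.0005,-0.06],"yaw":0},
    {"dp":[-0.002,0.0005,-0.07],"yaw":0},
    {"dp":[-0.002,0.0005,-0.08],"yaw":0},
    {"dp":[-0.002,0.0005,-0.09],"yaw":0},
    {"dp":[-0.002,0.0005,-0.098],"yaw":0},
    {"dp":[-0.002,0.0005,-0.102],"yaw":0},
    {"dp":[-0.002,0.0005,-0.104],"yaw":0},
    {"dp":[-0.002,0.0005,-0.104],"yaw":0}
  ]
}}

```text
time_s: 27.12
tcp_pos: [0.4963, 0.0395, 0.1526]
eef_rot: [180.0, 0.0, -17.8]
contact_force: [0.1, -0.2, -0.9]
gripper_width: 0.0341
gripper_force: 25.0
```

{"name": "apply_moves", "arguments": {
  "targets": [
    {"dp":[0,0,-0.002],"yaw":0},
    {"dp":[0,0,-0.004],"yaw":0},
    {"dp":[0,0,-0.006],"yaw":0},
    {"dp":[0,0,-0.008],"yaw":0},
    {"dp":[0,0,-0.008],"yaw":0}
  ]
}}

```text
time_s: 27.53
tcp_pos: [0.4961, 0.0395, 0.1446]
eef_rot: [180.0, 0.0, -17.8]
contact_force: [-0.2, 0.6, -1.5]
gripper_width: 0.0336
gripper_force: 25.0
```

{"name": "apply_moves", "arguments": {
  "targets": [
    {"dp":[0,0,-0.0007],"yaw":0},
    {"dp":[0,0,-0.0014],"yaw":0},
    {"dp":[0,0,-0.002],"yaw":0},
    {"dp":[0,0,-0.0025],"yaw":0},
    {"dp":[0,0,-0.0025],"yaw":0}
  ]
}}

```text
time_s: 27.95
tcp_pos: [0.4963, 0.0395, 0.1424]
eef_rot: [180.0, 0.0, -17.8]
contact_force: [-1.4, -0.9, -0.9]
gripper_width: 0.0338
gripper_force: 25.0
```

{"name": "apply_moves", "arguments": {
  "targets": [
    {"dp":[0,0,-0.0005],"yaw":0},
    {"dp":[0,0,-0.001],"yaw":0},
    {"dp":[0,0,-0.0015],"yaw":0},
    {"dp":[0,0,-0.0015],"yaw":0}
  ]
}}

```text
time_s: 28.28
tcp_pos: [0.4965, 0.0395, 0.1421]
eef_rot: [-180.0, -0.0, -17.8]
contact_force: [-5.3, 0.5, 9.8]
gripper_width: 0.034
gripper_force: 25.0
```

Collar is on the rim (10 N). Release, rise, and check.

{"name": "apply_moves", "arguments": {
  "targets": [
    {"dp":[0,0,0.0005],"yaw":0},
    {"dp":[0,0,0.001],"yaw":0},
    {"dp":[0,0,0.001],"yaw":0},
    {"dp":[0,0,0.001],"yaw":0},
    {"dp":[0,0,0.001],"yaw":0},
    {"dp":[0,0,0.001],"yaw":0},
    {"dp":[0,0,0.001],"yaw":0},
    {"dp":[0,0,0.001],"yaw":0},
    {"dp":[0,0,0.015],"yaw":0},
    {"dp":[0,0,0.035],"yaw":0},
    {"dp":[0,0,0.06],"yaw":0},
    {"dp":[0,0,0.09],"yaw":0},
    {"dp":[0,0,0.12],"yaw":0},
    {"dp":[0,0,0.12],"yaw":0},
    {"dp":[0,0,0.12],"yaw":0}
  ],
  "grip": -0.6
}}

```text
time_s: 29.53
tcp_pos: [0.4972, 0.0399, 0.2628]
eef_rot: [-179.8, -0.2, -17.8]
contact_force: [0.1, -0.1, -0.9]
gripper_width: 0.0702
gripper_force: 0.0
```

Run:
```python
from h import *
from plant import cams
s,c=wcap();print(s["tcp_pos"],s["gripper_width"],s["time_s"],s["contact_force"])
P=wcloud(c);d=np.hypot(P[...,0]-.497,P[...,1]-.04)<.03
q=P[d&(P[...,2]>.170)&(P[...,2]<.2)];print("plate top",len(q),q.mean(0),np.percentile(q[:,2],[5,50,95]))
q=P[d&(P[...,2]>.127)&(P[...,2]<.14)];print("collar",len(q),cv2.minEnclosingCircle((q[:,:2]*1000).astype(np.float32)),np.percentile(q[:,2],[10,50,90]))
t=cams.capture("top");Q=cloud(t);m=(np.hypot(Q[...,0]-.505,Q[...,1]+.306)<.06)&(Q[...,2]>.026)&(Q[...,2]<.06)
print("cap",m.sum(),cv2.minEnclosingCircle((Q[m][:,:2]*1000).astype(np.float32)),np.median(Q[m][:,2]))
```

```text
[0.49722708 0.03991866 0.26275812] 0.07019242743884291 29.5333 [ 0.05643544 -0.07335499 -0.92566864]
plate top 921 [0.49543708 0.0402452  0.180921  ] [0.17407447 0.18184393 0.18311154]
collar 1029 ((497.6590576171875, 39.64292526245117), 22.648681640625) [0.13398105 0.13504145 0.13616229]
cap 481 ((505.37371826171875, -305.3567199707031), 30.03752326965332) 0.032929923327580914
```

```bash
python3 -c "
from plant import r
print(r.close_job())"
```

```text
the job is handed in; nothing more can be done
None
```

The job is handed in at about 30 s: at the last check the cap stood open side down in the middle of the tray and the dipstick stood in the neck with its collar on the rim. The fingertips really end about 5 mm behind the reported TCP, not 22 mm ahead, so the first grip closed above the cap without touching it and I corrected for that.

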